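# Hold the near-field probe over the processor of a live board

### The arm

A 7-joint arm with a two-finger parallel gripper is mounted at the origin on the work surface. World frame = base frame: x ahead of the robot, y to its left, z up, the work surface at z = 0. Lengths are in m, angles in rad, forces in N, time in s.
With the tool pointing down it reaches from about 0.425 to 0.875 m from the base axis. Payload 4.7 kg.
Tool frame: the origin (TCP) lies at the very end of the fingers, on their centre line; the grasp point (between the pads) lies 19 mm behind it (grip_point_offset is the distance from the TCP to the grasp point, in m); x points along the fingers, z is the direction in which the jaws open and shut, and the axes are right-handed (so a half turn about x gives the same grasp; the last joint's range is limited). The gripper opens to 87 mm and grips with 3 to 60 N. Pads are 19 mm wide; open, the fingers measure 117 mm over their backs; the gripper's body (75 mm by 190 mm) begins 51 mm behind the grasp point.
Start: joints at [1.166, 0.321, -0.07, 1.45, 0.023, 1.371, -0.057], TCP at [0.264, -0.594, 0.195] pointing down, gripper open.
Joint ranges: [-2.86, 2.86], [-0.3, 2.09], [-1.38, 1.24], [0.06, 2.45], [-1.56, 4.7], [0.09, 2.05], [-2.69, 2.69]. Speed limits (rad/s): [2.57, 2.57, 3.14, 3.14, 3.14, 3.14, 3.14].

### API

Orientations are given as a rotation vector (axis times angle).
In Python, from bench import get_state, get_image, calibration, close_job, grip_point_offset gives the robot as it stands.
- The arm moves only by the tool play_rows, never from a script. Its argument "targets" is a list of rows, each an object with "claw": the closure, from 0 (fully open) to 1 (shut); "linear": the shift along the tool's x, y, z as a fraction of full scale, a list of three; "rotation": the turn, a rotation vector about the tool's x, y, z as a fraction of full scale, a list of three. In form: [{"claw": claw, "linear": [x, y, z], "rotation": [wx, wy, wz]}, ...]. A call has 1 to 10 rows; each row shifts and turns the pose as measured when the row begins, along the tool's axes as they then stand; what a row does not reach is not made up. Full scale, the value 1, is 2.5 cm for a shift and 90 degrees for a turn. A row lasts 1/12 s, in which the tool goes at most 41.7 mm and 7.16 degrees, less where a joint would pass 70% of its speed; a pose out of reach is approached as far as the arm can. A call with a number of a shift or a turn outside -1 to 1 is refused whole. A call with a gripper value outside its range is refused whole. The fingers move at their own pace and stop on an object; "newtons" is the grip in N (left out, the last holds). Time passes only in rows, so rows that do not move let the fingers close. It gives the time, the measured TCP pose, the force and the opening at its end, in the units of the state.
- get_state(): the state, without advancing time (a new reading comes with each control period).
- get_image(name): name is "scene" or "top"; returns the picture (480x640x3 uint8, blue, green, red); there is no depth.
- calibration(name): a dict with "fx", "fy", "cx", "cy" (pixels), "rvec" (rotation vector, rad) and "tvec" (3), from world to camera coordinates, as OpenCV has them. Camera axes: x right, y down, z forward; pixel columns grow to the right and rows downward; lengths in m; the calibration is good to about 2 mm. A picture is of the moment at which its call begins. calibration takes no time and is no camera call.
- close_job(): hands the job in, once; it reports no verdict.
The state is a dict: "time": time; "joint_positions": joint angles; "qd": joint speeds; "joint_torque": joint torques, N m; "position": TCP position; "tool_rot": TCP orientation; "ft_force": force on the tool from outside, world axes, zero at the start; "torque": the same for the moment, N m; "grip_width": opening from 0.0 (shut) to 1.0 (fully open).
Only numpy, scipy, OpenCV 4.12 (cv2) and the standard library are available. Lean on these libraries where they do the work, as an engineer would, in place of code of your own. Each camera call takes 0.05 s, during which the arm holds its last target. There are 200 camera calls.

### The job

Take the cordless near-field probe with the flat rectangular grip (not the one with the round grip) out of its stand, lift it higher than the slim upright power supply and carry it across to the circuit board. Finish holding it still and upright in the gripper, its foot centred about 6 mm above the big square chip, with the long side of the foot in line with the board's long side. The board is live: never touch it, nor the supply; leave the other probe in the stand and everything else where it is, and do not put the probe down.

Things in the scene. Friction and masses are not known exactly. Their poses are not given: they have to be found in the camera images.
- loop_probe: The probe to take, white, about 90 g, upright in either well of the stand. Origin: centre of its foot's underside; z up. From below: a rectangular loop (the foot) 40 mm wide (x), 14 thick (y), 48 high; a 12 mm round neck; from z = 60 to 120 mm a flat grip 36 (x) by 16 mm (y), to be pinched across the 16 mm; a 10 mm connector up to z = 130. Looks the same after a half turn about z.
- round_probe: The other probe, also white, to be left in place, in the other well: same height, and a foot plate 40 by 14 by 10 mm, but a thin 8 mm rod and a round grip 22 mm in diameter from z = 60 to 120 mm. Origin: centre of its underside.
- stand: Fixed grey block 170 (its x) by 60 (y) by 35 mm high; origin: centre of its underside. Two wells at x = -37.5 and +37.5 mm, each 43 (x) by 17 mm (y), 22 mm deep: a parked probe's underside is 13 mm above the table, its x along the stand's x. Stand and board may swap sides (left or right of the supply).
- board: Fixed circuit board on a carrier, 156 (its x, long side) by 116 mm (y); origin: centre of the underside, on the table. Board face 22 mm up. Tall parts: three 16 mm black capacitors reaching 52 mm above the table at (-4, 37), (24, 37), (15, -28) mm; finned heat sink 20 by 46 mm at (58, 0), to 50 mm; white terminal strip at x = -67, to 35 mm. Small chips lie at negative x.
- chip (a point): Centre of the upper face of the big square black chip, 30 by 30 by 4 mm, at (10, 5) mm on the board, 26 mm above the table; axes as the board's.
- supply: Fixed slim upright bench power supply, 200 (its x) by 76 (its y) by 138 mm high, between stand and board; origin at the centre of its underside.
- solder_reel: Loose reel of solder, 56 mm in diameter, 52 mm high; origin at its underside. Bystander.
- multimeter: Loose hand multimeter lying flat, 190 by 90 by 45 mm; origin at its underside. Bystander.
- parts_tin: Loose round open tin, 90 mm in diameter, 40 mm high; origin at its underside. Bystander.
- heat_sink: Loose finned aluminium heat sink, 60 by 50 by 30 mm; origin at its underside. Bystander.
- screwdriver: Loose screwdriver, 170 mm long, lying; origin at its underside. Bystander.
- flux_jar: Loose small jar with a white cap, 48 mm in diameter, 60 mm high; origin at its underside. Bystander.
- esd_brush: Loose brush, 160 mm long, lying; origin at its underside. Bystander.
Not all that is in view belongs to the job. What is shaped like the loop_probe but green is not meant.

How it is judged:
On the way:
1. the held probe's underside is higher than the supply's top while over its width (within 60 mm of its middle plane) (z of loop_probe in the frame of supply above 0.138 m and y of loop_probe in the frame of supply between -0.06 and 0.06 m and contact force between the fingers and loop_probe above 0.5 N), for 0.05 s.
At the end, for the whole second after the job is handed in: The gripper holds the probe still, upright within 0.10 rad and not touching the board, its underside 2 to 11 mm above the big square chip, centred within 7 mm, its x within 0.17 rad of the board's (either way round); the other probe has moved under 20 mm, bystanders under 30 mm (z of loop_probe in the frame of chip between 0.002 and 0.011 m and horizontal distance between loop_probe and chip below 0.007 m and angle between the x axis of loop_probe and the x axis of board, either way round below 0.17 rad and angle between loop_probe's own z axis and vertical below 0.1 rad and contact force between the fingers and loop_probe above 0.5 N and contact force between loop_probe and board below 0.05 N and linear speed of loop_probe below 0.02 m/s and distance of round_probe from where it was at the start of the episode below 0.02 m and distance of each of solder_reel, multimeter, parts_tin, heat_sink, screwdriver, flux_jar, esd_brush from where it was at the start of the episode below 0.03 m); the arm keeps its last pose, push and grip.
It fails at once if the probe or the robot touches the live board (contact force between any of loop_probe, the arm, the fingers and board above 0.2 N).
It fails at once if the probe or the robot touches the supply (contact force between any of loop_probe, the arm, the fingers and supply above 0.2 N).
It fails at once if the other probe is moved by more than 20 mm (distance of round_probe from where it was at the start of the episode above 0.02 m).
It fails at once if a bystander is moved by more than 30 mm (distance of any of solder_reel, multimeter, parts_tin, heat_sink, screwdriver, flux_jar, esd_brush from where it was at the start of the episode above 0.03 m).
It also fails if it takes over 40 s, if anything falls off the work surface, if the arm or the gripper's body presses on something with over 40 N, if the wrist force passes 120 N, or if a joint passes its speed limit or range.

## Working session

There is one attempt and no reset: what is moved stays moved. The work goes in short steps, Python scripts to look and compute and a tool call to move; the robot and the scene stay as the last step left them, time stands still between calls to the robot, and variables do not carry over. Pictures are saved under pics/ and viewed, about 8 in all and at most 12, crops included, and the job is handed in when it is done.

Besides the shell and the picture viewer there is one more tool, called as a command line: name --argument value ..., lists and objects as JSON in quotes. play_rows: Moves the arm, as the interface text tells. Shift numbers are shares of 2.5 cm and turn numbers shares of 90 degrees, none past 1 either way. Its arguments: {"type":"object","properties":{"targets":{"type":"array"},"newtons":{"type":"number"}},"required":["targets"]}

```bash
mkdir -p pics
python3 - <<'E'
from bench import *
import cv2
for n in("scene","top"):
    cv2.imwrite(f"pics/{n}0.png",get_image(n)); print(n,calibration(n))
print(get_state(),grip_point_offset)
E
```

```text
scene {'fx': 558.542190786156, 'fy': 558.542190786156, 'cx': 323.92909698174, 'cy': 238.4469474834622, 'rvec': array([ 0.72532988,  2.40101129, -1.34938128]), 'tvec': array([ 0.47328782, -0.09819927,  1.6159298 ])}
top {'fx': 467.305113457493, 'fy': 467.305113457493, 'cx': 319.21013029538557, 'cy': 238.94470092177934, 'rvec': array([ 2.02557559, -2.20233454,  0.22161154]), 'tvec': array([0.04368165, 0.55372588, 0.95680837])}
{'time': 0.1, 'joint_positions': array([ 1.16609177,  0.32175626, -0.07012249,  1.45155211,  0.02257806,
        1.37082025, -0.05687409]), 'qd': array([-0.00038075, -0.00177768, -0.00016309, -0.00131961, -0.00143706,
        0.00053319,  0.0014252 ]), 'joint_torque': array([-9.13360218e-04, -4.92569518e+01, -4.06090133e-01, -3.13396811e+01,
       -6.40881155e-02,  3.94369033e-02,  9.84143821e-05]), 'position': array([ 0.26409204, -0.59332647,  0.19366688]), 'tool_rot': array([ 0.89628634,  1.38026811, -0.89480523]), 'ft_force': array([-0.25285841,  0.00142127,  0.12232992]), 'torque': array([-0.05329053,  0.00948148,  0.0507166 ]), 'grip_width': 0.9988748431123396} 0.0187
```

View pics/scene0.png

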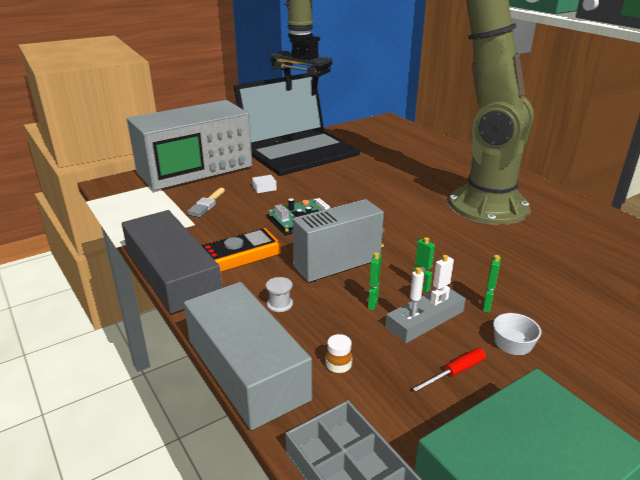

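View pics/top0.png

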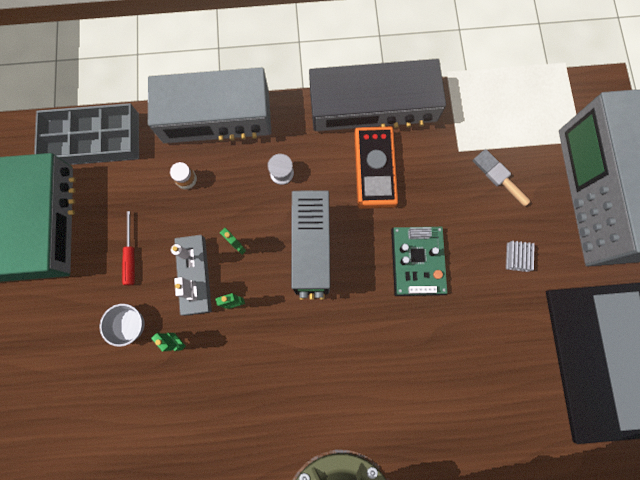

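The scene view shows the white flat grip at (443,275) and the white round grip at (417,285), with green decoys at (375,280), (425,262) and (492,283). The top view shows the white flat grip at (182,288) and the round one at (180,248), with greens at (230,240), (228,300) and (167,342). I choose the white flat one nearer the robot and will check it in one close crop.

Run:
```python
import cv2,numpy as np
t=cv2.imread("pics/top0.png")
s=cv2.imread("pics/scene0.png")
a=cv2.resize(t[228:323,165:245],None,fx=5,fy=5,interpolation=cv2.INTER_CUBIC)
b=cv2.resize(t[222:302,385:455],None,fx=5,fy=5,interpolation=cv2.INTER_CUBIC)
o=np.zeros((600,800,3),np.uint8);o[:475,:400]=a;o[:400,410:760]=b
cv2.imwrite("pics/c1.png",o)
```

```text
(no output)
```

View pics/c1.png

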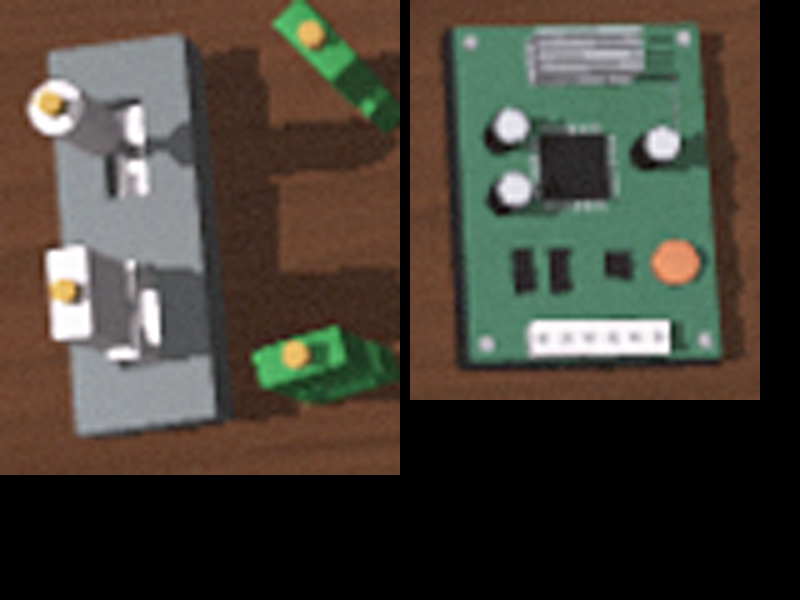

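The crop confirms it: flat rectangular white grip top at top-pixel (~179,286), round one at (~175,249). On the board, the heat sink is at the image top (+x) and the paired capacitors are on the left (+y).

```bash
cat > h.py <<'E'
import numpy as np,cv2
from bench import *
from scipy.spatial.transform import Rotation as R
def ray(n,uv,z):
    c=calibration(n);M=cv2.Rodrigues(np.array(c["rvec"]))[0];C=-M.T@np.array(c["tvec"])
    uv=np.atleast_2d(np.array(uv,float))
    d=np.c_[(uv[:,0]-c["cx"])/c["fx"],(uv[:,1]-c["cy"])/c["fy"],np.ones(len(uv))]@M
    return C+d*((z-C[2])/d[:,2])[:,None]
def proj(n,p):
    c=calibration(n);K=np.array([[c["fx"],0,c["cx"]],[0,c["fy"],c["cy"]],[0,0,1]])
    return cv2.projectPoints(np.atleast_2d(np.array(p,float)),np.array(c["rvec"]),np.array(c["tvec"]),K,None)[0][:,0]
def pose(P):
    print(P[:,:2].round(4).tolist(),"c",P.mean(0).round(4),"sides",[round(float(np.linalg.norm(P[i]-P[i-1])),4) for i in range(4)],
     "ang x(deg)",[round(float(np.degrees(np.arctan2(*(P[a]-P[b])[[1,0]]))),1) for a,b in((0,3),(1,2))])
E
python3 - <<'E'
from h import *
f=lambda l,o:(np.array(l)+.5)/5-.5+o
for nm,px,o,z in(("stand",[(48,52),(183,35),(217,415),(78,435)],(165,228),.035),
 ("grip",[(47,250),(86,245),(92,338),(53,342)],(165,228),.133),
 ("board",[(43,28),(285,24),(310,357),(58,362)],(385,222),.022),
 ("chip",[(130,135),(196,132),(201,200),(133,201)],(385,222),.026),
 ("supply",[(292,191),(328,192),(329,291),(292,291)],(0,0),.138)):
    print(nm); pose(ray("top",f(px,o) if nm!="supply" else px,z))
g=ray("top",f([(300,360),(253,352),(340,325)],(165,228)),.120);print("green",g.round(3))
s=get_state();print(R.from_rotvec(s["tool_rot"]).as_matrix().round(3))
E
```

```text
stand
[[0.5891, 0.3177], [0.5918, 0.2577], [0.4232, 0.2484], [0.4197, 0.3083]] c [0.5059 0.283  0.035 ] sides [0.1697, 0.0601, 0.1689, 0.06] ang x(deg) [3.2, 3.1]
grip
[[0.4861, 0.2901], [0.4868, 0.2747], [0.45, 0.2732], [0.4498, 0.2884]] c [0.4682 0.2816 0.133 ] sides [0.0364, 0.0154, 0.0368, 0.0153] ang x(deg) [2.5, 2.3]
board
[[0.5756, -0.1717], [0.5683, -0.2806], [0.4187, -0.2712], [0.4258, -0.161]] c [ 0.4971 -0.2211  0.022 ] sides [0.1502, 0.1092, 0.1498, 0.1104] ang x(deg) [-4.1, -3.6]
chip
[[0.5229, -0.2039], [0.5218, -0.2333], [0.4912, -0.2316], [0.4933, -0.2016]] c [ 0.5073 -0.2176  0.026 ] sides [0.0297, 0.0294, 0.0306, 0.0301] ang x(deg) [-4.5, -3.2]
supply
[[0.6426, 0.0453], [0.6343, -0.0275], [0.4339, -0.012], [0.4399, 0.0598]] c [0.5377 0.0164 0.138 ] sides [0.2032, 0.0733, 0.201, 0.072] ang x(deg) [-4.1, -4.4]
green [[0.436 0.195 0.12 ]
 [0.441 0.213 0.12 ]
 [0.448 0.179 0.12 ]]
[[-0.001  0.914  0.407]
 [ 0.002  0.407 -0.914]
 [-1.    -0.    -0.002]]
```

Run:
```python
from h import *
p=get_state()["position"]
print(p,proj("scene",p),proj("top",p),proj("scene",[0,0,0]),proj("top",[[0,0,0],[.2,0,0]]))
print("loop scene",proj("scene",[.4685,.2809,.143]))
for z in(.12,.13,.14,.15,.16):
    q=ray("top",[[(300.5)/5-.5+165,(355)/5-.5+228]],z)[0]; print(z,q.round(3),proj("scene",q))
print(proj("top",[[.6,y,.3] for y in(-.6,.3)]))
```

```text
[ 0.26409204 -0.59332647  0.19366688] [[300.73152668 100.60788601]] [[664.6146597  356.29416391]] [[487.51987712 204.50461071]] [[340.54424543 509.38436704]
 [331.89463321 406.96045481]]
loop scene [[444.7838407  255.41470248]]
0.12 [0.438 0.195 0.12 ] [[425.43326519 242.01699106]]
0.13 [0.437 0.193 0.13 ] [[425.60031884 237.52823441]]
0.14 [0.436 0.191 0.14 ] [[425.76829757 233.014621  ]]
0.15 [0.435 0.189 0.15 ] [[425.93720907 228.47594377]]
0.16 [0.434 0.187 0.16 ] [[426.10706114 223.91199339]]
[[667.52273403 155.26143212]
 [135.849782   198.27326172]]
```

play_rows --targets '[{"claw": 0, "linear": [-1, 0, 0], "rotation": [0, 0, 0]}, {"claw": 0, "linear": [-1, 0, 0], "rotation": [0, 0, 0]}, {"claw": 0.4, "linear": [-0.5, 0, 0], "rotation": [0.077, 0, 0]}, {"claw": 0.4, "linear": [0, 0, 0], "rotation": [0.077, 0, 0]}, {"claw": 0.4, "linear": [0, 0, 0], "rotation": [0.077, 0, 0]}, {"claw": 0.4, "linear": [0, 0.8, -1], "rotation": [0, 0, 0]}, {"claw": 0.4, "linear": [0, 0.8, -1], "rotation": [0, 0, 0]}, {"claw": 0.4, "linear": [0, 0.8, -1], "rotation": [0, 0, 0]}]'

```text
time: 0.77
position: [0.3126, -0.5188, 0.2522]
tool_rot: [1.194, 1.233, -1.196]
ft_force: [0.3, 0.6, 0.4]
grip_width: 0.653
```

play_rows --targets '[{"claw": 0.4, "linear": [0, 0.8, -1], "rotation": [0, 0, 0]}, {"claw": 0.4, "linear": [0, 0.8, -1], "rotation": [0, 0, 0]}, {"claw": 0.4, "linear": [0, 0.8, -1], "rotation": [0, 0, 0]}, {"claw": 0.4, "linear": [0, 0.8, -1], "rotation": [0, 0, 0]}, {"claw": 0.4, "linear": [0, 0.8, -1], "rotation": [0, 0, 0]}, {"claw": 0.4, "linear": [0, 0.8, -1], "rotation": [0, 0, 0]}, {"claw": 0.4, "linear": [0, 0.8, -1], "rotation": [0, 0, 0]}, {"claw": 0.4, "linear": [0, 0.8, -1], "rotation": [0, 0, 0]}]'

```text
time: 1.43
position: [0.4715, -0.3041, 0.2485]
tool_rot: [1.197, 1.238, -1.201]
ft_force: [-0.9, 0.4, -0.2]
grip_width: 0.604
```

```bash
cat >> h.py <<'E'
def st(goal=None,yaw=None):
    s=get_state();M=R.from_rotvec(s["tool_rot"]).as_matrix()
    y=np.degrees(np.arctan2(M[1,1],M[0,1]))
    print("t",round(s["time"],2),"p",s["position"].round(4),"yaw",y.round(2),"tilt",np.degrees(np.arccos(-M[2,0])).round(2),"toolx",M[:,0].round(4),"g",round(s["grip_width"],3),"F",s["ft_force"].round(2))
    print("q",s["joint_positions"].round(2))
    if goal is not None: print("shares",(M.T@(np.array(goal)-s["position"])/.025).round(3))
    if yaw is not None: print("rotx share",(-(yaw-y)/90).round(4))
E
python3 -c "
from h import *
st([.4685,.2809,.25],3.15)"
```

```text
t 1.43 p [ 0.4715 -0.3041  0.2485] yaw 1.07 tilt 1.12 toolx [-0.0157  0.0118 -0.9998] g 0.604 F [-0.87  0.4  -0.2 ]
q [ 0.76  0.14 -0.26  1.57  0.03  1.46 -1.05]
shares [  0.217   0.317 -23.396]
rotx share -0.0231
```

play_rows --targets '[{"claw": 0.4, "linear": [-0.1, 0, -1], "rotation": [-0.023, 0, 0]}, {"claw": 0.4, "linear": [0, 0, -1], "rotation": [0, 0, 0]}, {"claw": 0.4, "linear": [0, 0, -1], "rotation": [0, 0, 0]}, {"claw": 0.4, "linear": [0, 0, -1], "rotation": [0, 0, 0]}, {"claw": 0.4, "linear": [0, 0, -1], "rotation": [0, 0, 0]}, {"claw": 0.4, "linear": [0, 0, -1], "rotation": [0, 0, 0]}, {"claw": 0.4, "linear": [0, 0, -1], "rotation": [0, 0, 0]}, {"claw": 0.4, "linear": [0, 0, -1], "rotation": [0, 0, 0]}, {"claw": 0.4, "linear": [0, 0, -1], "rotation": [0, 0, 0]}, {"claw": 0.4, "linear": [0, 0, -1], "rotation": [0, 0, 0]}]'

```text
time: 2.27
position: [0.4571, -0.0375, 0.2495]
tool_rot: [1.164, 1.267, -1.169]
ft_force: [0.1, -0.5, 0.1]
grip_width: 0.598
```

play_rows --targets '[{"claw": 0.4, "linear": [0, 0, -1], "rotation": [0, 0, 0]}, {"claw": 0.4, "linear": [0, 0, -1], "rotation": [0, 0, 0]}, {"claw": 0.4, "linear": [0, 0, -1], "rotation": [0, 0, 0]}, {"claw": 0.4, "linear": [0, 0, -1], "rotation": [0, 0, 0]}, {"claw": 0.4, "linear": [0, 0, -1], "rotation": [0, 0, 0]}, {"claw": 0.4, "linear": [0, 0, -1], "rotation": [0, 0, 0]}, {"claw": 0.4, "linear": [0, 0, -1], "rotation": [0, 0, 0]}, {"claw": 0.4, "linear": [0, 0, -1], "rotation": [0, 0, 0]}, {"claw": 0.4, "linear": [0, 0, -1], "rotation": [0, 0, 0]}, {"claw": 0.4, "linear": [0, 0, -1], "rotation": [0, 0, 0]}]'

```text
time: 3.1
position: [0.4353, 0.2236, 0.251]
tool_rot: [1.16, 1.267, -1.174]
ft_force: [-0.2, 0.2, 0.6]
grip_width: 0.6
```

```bash
python3 -c "
from h import *
st([.4685,.2809,.2],3.15)"
```

```text
t 3.1 p [0.4353 0.2236 0.251 ] yaw 3.64 tilt 1.65 toolx [-0.0258  0.0128 -0.9996] g 0.6 F [-0.15  0.21  0.59]
q [ 0.3  -0.   -0.8   1.71 -0.03  1.45 -2.  ]
shares [ 2.035  1.52  -2.175]
rotx share 0.0054
```

```bash
cat >> h.py <<'E'
def rot(yaw):
    M=R.from_rotvec(get_state()["tool_rot"]).as_matrix();a=np.radians(yaw)
    x=np.array([0,0,-1.]);y=np.array([np.cos(a),np.sin(a),0]);D=np.c_[x,y,np.cross(x,y)]
    print("rot shares",(R.from_matrix(M.T@D).as_rotvec()/(np.pi/2)).round(4))
E
python3 -c "
from h import *
rot(3.15)"
```

```text
rot shares [ 0.0053 -0.0091  0.0159]
```

play_rows --targets '[{"claw": 0.4, "linear": [0, 0, 0], "rotation": [0.005, -0.009, 0.016]}, {"claw": 0.4, "linear": [0, 0.7, -0.7], "rotation": [0, 0, 0]}, {"claw": 0.4, "linear": [0, 0.6, -0.7], "rotation": [0, 0, 0]}, {"claw": 0.4, "linear": [0, 0.3, -0.7], "rotation": [0, 0, 0]}, {"claw": 0.4, "linear": [0, 0, 0], "rotation": [0, 0, 0]}, {"claw": 0.4, "linear": [0, 0, 0], "rotation": [0, 0, 0]}]'

```text
time: 3.6
position: [0.4692, 0.2842, 0.2495]
tool_rot: [1.16, 1.234, -1.162]
ft_force: [-0.3, 0.1, -0.6]
grip_width: 0.599
```

```bash
python3 -c "
from h import *
st([.4685,.2809,.17]);rot(3.15)
t=get_image('top');s=get_image('scene')
o=np.zeros((500,800,3),np.uint8)
o[:500,:400]=cv2.resize(t[225:350,130:230],None,fx=4,fy=4);o[:480,400:]=cv2.resize(s[180:340,370:503],(400,480))
cv2.imwrite('pics/p2.png',o)"
```

```text
t 3.6 p [0.4692 0.2842 0.2495] yaw 3.66 tilt 0.27 toolx [ 0.0023 -0.0042 -1.    ] g 0.599 F [-0.3   0.11 -0.58]
q [ 0.19  0.16 -0.87  1.6   0.12  1.45 -2.2 ]
shares [ 3.182 -0.044  0.116]
rot shares [ 0.0056  0.0027 -0.0013]
```

View pics/p2.png

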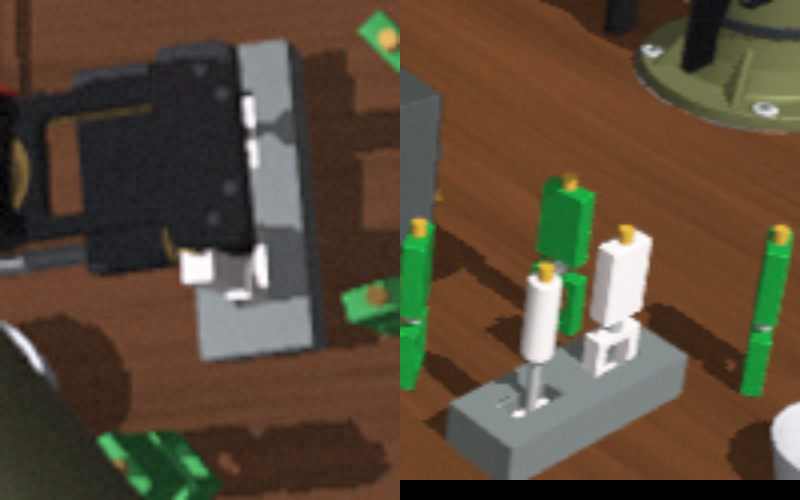

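The picture shows both white probes still parked, the gripper above the loop probe, and nothing under its fingers. Descending.

play_rows --targets '[{"claw": 0.4, "linear": [0, -0.04, 0.12], "rotation": [0.006, 0.003, -0.001]}, {"claw": 0.4, "linear": [0.8, 0, 0], "rotation": [0, 0, 0]}, {"claw": 0.4, "linear": [0.8, 0, 0], "rotation": [0, 0, 0]}, {"claw": 0.4, "linear": [0.8, 0, 0], "rotation": [0, 0, 0]}, {"claw": 0.4, "linear": [0, 0, 0], "rotation": [0, 0, 0]}]'

```text
time: 4.12
position: [0.4698, 0.2735, 0.1896]
tool_rot: [1.178, 1.221, -1.175]
ft_force: [-0.6, -0.1, -0.2]
grip_width: 0.605
```

```bash
python3 -c "
from h import *
st([.4685,.2809,.091]);rot(3.15)"
```

```text
t 4.12 p [0.4698 0.2735 0.1896] yaw 2.46 tilt 0.44 toolx [ 0.0066 -0.0038 -1.    ] g 0.605 F [-0.62 -0.15 -0.23]
q [ 0.2   0.17 -0.86  1.7   0.14  1.33 -2.21]
shares [ 3.944 -0.064 -0.313]
rot shares [-0.0077  0.0026 -0.0041]
```

play_rows --targets '[{"claw": 0.4, "linear": [0.5, -0.05, -0.3], "rotation": [-0.008, 0.003, -0.004]}, {"claw": 0.4, "linear": [0.5, 0, 0], "rotation": [0, 0, 0]}, {"claw": 0.4, "linear": [0, 0, 0], "rotation": [0, 0, 0]}, {"claw": 0.4, "linear": [0, 0, 0], "rotation": [0, 0, 0]}]'

```text
time: 4.45
position: [0.4694, 0.2789, 0.1646]
tool_rot: [1.172, 1.231, -1.169]
ft_force: [0.4, 0.0, 0.5]
grip_width: 0.598
```

```bash
python3 -c "
from h import *
st([.4685,.2809,.091]);rot(3.15)"
```

```text
t 4.45 p [0.4694 0.2789 0.1646] yaw 2.98 tilt 0.14 toolx [ 2.4e-03 -1.0e-04 -1.0e+00] g 0.598 F [0.38 0.01 0.51]
q [ 0.19  0.2  -0.86  1.73  0.16  1.28 -2.23]
shares [ 2.943 -0.039 -0.081]
rot shares [-0.0019  0.0002 -0.0015]
```

play_rows --targets '[{"claw": 0.4, "linear": [0.6, -0.04, -0.08], "rotation": [-0.002, 0, -0.001]}, {"claw": 0.4, "linear": [0.6, 0, 0], "rotation": [0, 0, 0]}, {"claw": 0.4, "linear": [0.6, 0, 0], "rotation": [0, 0, 0]}, {"claw": 0.4, "linear": [0.6, 0, 0], "rotation": [0, 0, 0]}, {"claw": 0.4, "linear": [0, 0, 0], "rotation": [0, 0, 0]}]'

```text
time: 4.87
position: [0.4718, 0.2829, 0.107]
tool_rot: [1.175, 1.23, -1.161]
ft_force: [-0.7, 0.0, -0.2]
grip_width: 0.6
```

```bash
python3 -c "
from h import *
st([.4685,.2809,.091]);rot(3.15)"
```

```text
t 4.87 p [0.4718 0.2829 0.107 ] yaw 3.13 tilt 0.5 toolx [ 0.0083  0.003  -1.    ] g 0.6 F [-0.68  0.02 -0.15]
q [ 0.16  0.26 -0.85  1.8   0.21  1.17 -2.27]
shares [ 0.639 -0.142  0.073]
rot shares [-0.0002 -0.0016 -0.0054]
```

Final trim, then close.

play_rows --targets '[{"claw": 0.4, "linear": [0.6, -0.14, 0.07], "rotation": [0, -0.002, -0.005]}, {"claw": 0.4, "linear": [0, 0, 0], "rotation": [0, 0, 0]}, {"claw": 0.4, "linear": [0, 0, 0], "rotation": [0, 0, 0]}]'

```text
time: 5.12
position: [0.4696, 0.2818, 0.093]
tool_rot: [1.17, 1.233, -1.167]
ft_force: [0.6, 0.0, -0.8]
grip_width: 0.601
```

```bash
python3 -c "
from h import *
st([.4685,.2809,.091]);rot(3.15)"
```

```text
t 5.12 p [0.4696 0.2818 0.093 ] yaw 3.13 tilt 0.14 toolx [ 2.3e-03  7.0e-04 -1.0e+00] g 0.601 F [ 0.55  0.02 -0.79]
q [ 0.15  0.28 -0.84  1.81  0.22  1.15 -2.28]
shares [ 0.079 -0.046  0.035]
rot shares [-0.0002 -0.0004 -0.0015]
```

play_rows --targets '[{"claw": 0.7, "linear": [0, 0, 0], "rotation": [0, 0, 0]}, {"claw": 0.9, "linear": [0, 0, 0], "rotation": [0, 0, 0]}, {"claw": 1, "linear": [0, 0, 0], "rotation": [0, 0, 0]}, {"claw": 1, "linear": [0, 0, 0], "rotation": [0, 0, 0]}, {"claw": 1, "linear": [0, 0, 0], "rotation": [0, 0, 0]}, {"claw": 1, "linear": [0, 0, 0], "rotation": [0, 0, 0]}, {"claw": 1, "linear": [0, 0, 0], "rotation": [0, 0, 0]}, {"claw": 1, "linear": [0, 0, 0], "rotation": [0, 0, 0]}]' --newtons 30

```text
time: 5.78
position: [0.4714, 0.2828, 0.0961]
tool_rot: [1.174, 1.231, -1.163]
ft_force: [-0.2, 0.6, -0.8]
grip_width: 0.184
```

```bash
python3 -c "
from h import *
st([.4685,.2809,.091]);rot(3.15)"
```

```text
t 5.78 p [0.4714 0.2828 0.0961] yaw 3.12 tilt 0.42 toolx [ 0.0069  0.0023 -1.    ] g 0.184 F [-0.2   0.61 -0.82]
q [ 0.15  0.27 -0.84  1.81  0.22  1.15 -2.28]
shares [ 0.203 -0.123  0.071]
rot shares [-0.0004 -0.0012 -0.0045]
```

Gripped at 16 mm. Lifting.

play_rows --targets '[{"claw": 1, "linear": [-0.4, 0, 0], "rotation": [0, 0, 0]}, {"claw": 1, "linear": [-0.5, 0, 0], "rotation": [0, 0, 0]}, {"claw": 1, "linear": [-0.6, 0, 0], "rotation": [0, 0, 0]}, {"claw": 1, "linear": [-0.7, 0, 0], "rotation": [0, 0, 0]}]'

```text
time: 6.12
position: [0.4683, 0.2809, 0.151]
tool_rot: [1.168, 1.235, -1.169]
ft_force: [0.3, -0.3, -0.9]
grip_width: 0.179
```

```bash
python3 -c "
from h import *
st([.4715,.2828,.26]);rot(3.15)"
```

```text
t 6.12 p [0.4683 0.2809 0.151 ] yaw 3.16 tilt 0.06 toolx [-7.e-04 -7.e-04 -1.e+00] g 0.179 F [ 0.26 -0.31 -0.93]
q [ 0.18  0.21 -0.86  1.75  0.17  1.26 -2.24]
shares [-4.359  0.128 -0.065]
rot shares [0.0001 0.0004 0.0005]
```

play_rows --targets '[{"claw": 1, "linear": [-0.8, 0, 0], "rotation": [0, 0, 0]}, {"claw": 1, "linear": [-0.8, 0, 0], "rotation": [0, 0, 0]}, {"claw": 1, "linear": [-0.8, 0, 0], "rotation": [0, 0, 0]}, {"claw": 1, "linear": [-0.8, 0, 0], "rotation": [0, 0, 0]}, {"claw": 1, "linear": [-0.8, 0, 0], "rotation": [0, 0, 0]}, {"claw": 1, "linear": [-0.5, 0, 0], "rotation": [0, 0, 0]}, {"claw": 1, "linear": [0, 0, 0], "rotation": [0, 0, 0]}]'

```text
time: 6.7
position: [0.4681, 0.2833, 0.2809]
tool_rot: [1.173, 1.231, -1.158]
ft_force: [1.1, 0.1, -0.8]
grip_width: 0.18
```

```bash
python3 -c "
from h import *
st([.5073,-.2172,.27]);rot(-3.85)
cv2.imwrite('pics/s3.png',get_image('scene')[60:360,320:560])"
```

```text
t 6.7 p [0.4681 0.2833 0.2809] yaw 3.3 tilt 0.56 toolx [ 0.0092  0.0032 -1.    ] g 0.18 F [ 1.08  0.08 -0.84]
q [ 0.2   0.13 -0.87  1.55  0.1   1.49 -2.18]
shares [ 0.388  0.405 20.077]
rot shares [ 0.0795 -0.0021 -0.0059]
```

View pics/s3.png

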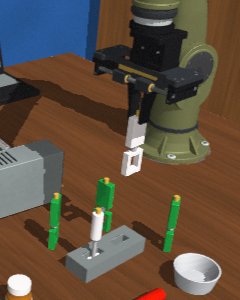

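The scene crop (full-image position about (452,222)) shows the loop probe held upright in the gripper, clear of the stand, with the round probe still in its well. Carrying it over.

play_rows --targets '[{"claw": 1, "linear": [0, 0, 0.5], "rotation": [0.02, -0.002, -0.006]}, {"claw": 1, "linear": [0, 0.05, 0.8], "rotation": [0.02, 0, 0]}, {"claw": 1, "linear": [0, 0.05, 0.8], "rotation": [0.02, 0, 0]}, {"claw": 1, "linear": [0, 0.05, 0.8], "rotation": [0.02, 0, 0]}, {"claw": 1, "linear": [0, 0.05, 0.8], "rotation": [0, 0, 0]}, {"claw": 1, "linear": [0, 0.05, 0.8], "rotation": [0, 0, 0]}]'

```text
time: 7.25
position: [0.4666, 0.1668, 0.2748]
tool_rot: [1.255, 1.183, -1.272]
ft_force: [0.6, -0.3, -1.5]
grip_width: 0.176
```

```bash
python3 -c "
from h import *
st([.5073,-.2172,.27]);rot(-3.85)"
```

```text
t 7.25 p [0.4666 0.1668 0.2748] yaw -4.13 tilt 0.75 toolx [-1.310e-02 -6.000e-04 -9.999e-01] g 0.176 F [ 0.56 -0.28 -1.47]
q [ 0.37 -0.   -0.76  1.66 -0.01  1.49 -2.03]
shares [ 0.18   2.733 15.203]
rot shares [-0.0031  0.001   0.0083]
```

play_rows --targets '[{"claw": 1, "linear": [-0.1, 0.2, 0.9], "rotation": [-0.003, 0.001, 0.008]}, {"claw": 1, "linear": [0, 0.2, 0.9], "rotation": [0, 0, 0]}, {"claw": 1, "linear": [0, 0.2, 0.9], "rotation": [0, 0, 0]}, {"claw": 1, "linear": [0, 0.2, 0.9], "rotation": [0, 0, 0]}, {"claw": 1, "linear": [0, 0.2, 0.9], "rotation": [0, 0, 0]}, {"claw": 1, "linear": [0, 0.2, 0.9], "rotation": [0, 0, 0]}, {"claw": 1, "linear": [0, 0.2, 0.9], "rotation": [0, 0, 0]}, {"claw": 1, "linear": [0, 0.2, 0.9], "rotation": [0, 0, 0]}]'

```text
time: 7.92
position: [0.4839, -0.0335, 0.2681]
tool_rot: [1.259, 1.181, -1.288]
ft_force: [0.5, 0.0, -1.5]
grip_width: 0.175
```

```bash
python3 -c "
from h import *
st([.5073,-.2172,.27]);rot(-3.85)"
```

```text
t 7.92 p [ 0.4839 -0.0335  0.2681] yaw -4.86 tilt 1.19 toolx [-0.0207 -0.0021 -0.9998] g 0.175 F [ 0.48  0.02 -1.52]
q [ 0.57 -0.02 -0.54  1.69 -0.01  1.49 -1.63]
shares [-0.082  1.554  7.242]
rot shares [-0.0112  0.0023  0.0131]
```

play_rows --targets '[{"claw": 1, "linear": [-0.1, 0.2, 0.9], "rotation": [-0.011, 0.002, 0.013]}, {"claw": 1, "linear": [0, 0.2, 0.9], "rotation": [0, 0, 0]}, {"claw": 1, "linear": [0, 0.2, 0.9], "rotation": [0, 0, 0]}, {"claw": 1, "linear": [0, 0.2, 0.9], "rotation": [0, 0, 0]}, {"claw": 1, "linear": [0, 0.2, 0.9], "rotation": [0, 0, 0]}, {"claw": 1, "linear": [0, 0.2, 0.9], "rotation": [0, 0, 0]}, {"claw": 1, "linear": [0, 0.1, 0.6], "rotation": [0, 0, 0]}, {"claw": 1, "linear": [0, 0, 0], "rotation": [0, 0, 0]}, {"claw": 1, "linear": [0, 0, 0], "rotation": [0, 0, 0]}]'

```text
time: 8.67
position: [0.4917, -0.2061, 0.2581]
tool_rot: [1.271, 1.184, -1.295]
ft_force: [0.4, -0.1, -1.2]
grip_width: 0.178
```

```bash
python3 -c "
from h import *
st([.5073,-.2172,.2]);rot(-3.85)"
```

```text
t 8.67 p [ 0.4917 -0.2061  0.2581] yaw -5.46 tilt 1.43 toolx [-0.0242  0.006  -0.9997] g 0.178 F [ 0.39 -0.08 -1.2 ]
q [ 0.71  0.09 -0.39  1.61  0.04  1.48 -1.35]
shares [2.307 0.719 0.393]
rot shares [-0.0179 -0.0026  0.0157]
```

play_rows --targets '[{"claw": 1, "linear": [0.3, 0.6, 0.35], "rotation": [-0.018, -0.003, 0.016]}, {"claw": 1, "linear": [0.5, 0, 0], "rotation": [0, 0, 0]}, {"claw": 1, "linear": [0.6, 0, 0], "rotation": [0, 0, 0]}, {"claw": 1, "linear": [0.6, 0, 0], "rotation": [0, 0, 0]}, {"claw": 1, "linear": [0.3, 0, 0], "rotation": [0, 0, 0]}, {"claw": 1, "linear": [0, 0, 0], "rotation": [0, 0, 0]}, {"claw": 1, "linear": [0, 0, 0], "rotation": [0, 0, 0]}]'

```text
time: 9.25
position: [0.5028, -0.2057, 0.1949]
tool_rot: [1.255, 1.189, -1.256]
ft_force: [-0.2, 0.1, -0.4]
grip_width: 0.18
```

```bash
python3 -c "
from h import *
st([.5073,-.2172,.15]);rot(-3.85)"
```

```text
t 9.25 p [ 0.5028 -0.2057  0.1949] yaw -3.49 tilt 0.5 toolx [-0.0063  0.0059 -1.    ] g 0.18 F [-0.2   0.09 -0.39]
q [ 0.71  0.12 -0.4   1.7   0.04  1.34 -1.33]
shares [1.794 0.221 0.457]
rot shares [ 0.004  -0.0035  0.0042]
```

play_rows --targets '[{"claw": 1, "linear": [0.6, 0.22, 0.45], "rotation": [0.004, -0.003, 0.004]}, {"claw": 1, "linear": [0.5, 0, 0], "rotation": [0, 0, 0]}, {"claw": 1, "linear": [0.3, 0, 0], "rotation": [0, 0, 0]}, {"claw": 1, "linear": [0, 0, 0], "rotation": [0, 0, 0]}, {"claw": 1, "linear": [0, 0, 0], "rotation": [0, 0, 0]}]'

```text
time: 9.67
position: [0.5088, -0.214, 0.1611]
tool_rot: [1.258, 1.177, -1.254]
ft_force: [0.7, -0.2, -1.2]
grip_width: 0.18
```

```bash
python3 -c "
from h import *
s=get_image('scene');t=get_image('top')
st([.5073,-.2172,.13]);rot(-3.85)
cv2.imwrite('pics/s4r.png',s);cv2.imwrite('pics/t4r.png',t)
o=np.zeros((600,800,3),np.uint8)
a=cv2.resize(s[110:250,240:360],None,fx=4,fy=4,interpolation=cv2.INTER_CUBIC);o[:560,:480]=a
b=cv2.resize(t[215:305,380:460],None,fx=4,fy=4,interpolation=cv2.INTER_CUBIC);o[:360,480:]=b
cv2.imwrite('pics/p4.png',o)
x=get_state()['position']
for n in('scene',):print(proj(n,x+[0,0,-.081]),proj(n,[.5073,-.2172,.026]))"
```

```text
t 9.77 p [ 0.5089 -0.2143  0.1614] yaw -3.68 tilt 0.16 toolx [ 2.7e-03  3.0e-04 -1.0e+00] g 0.177 F [-0.36  0.69 -1.54]
q [ 0.71  0.15 -0.39  1.73  0.06  1.27 -1.33]
shares [ 1.257 -0.06   0.121]
rot shares [ 0.0019 -0.0003 -0.0017]
[[298.27532364 194.77565651]] [[298.54063788 212.23078202]]
```

View pics/p4.png

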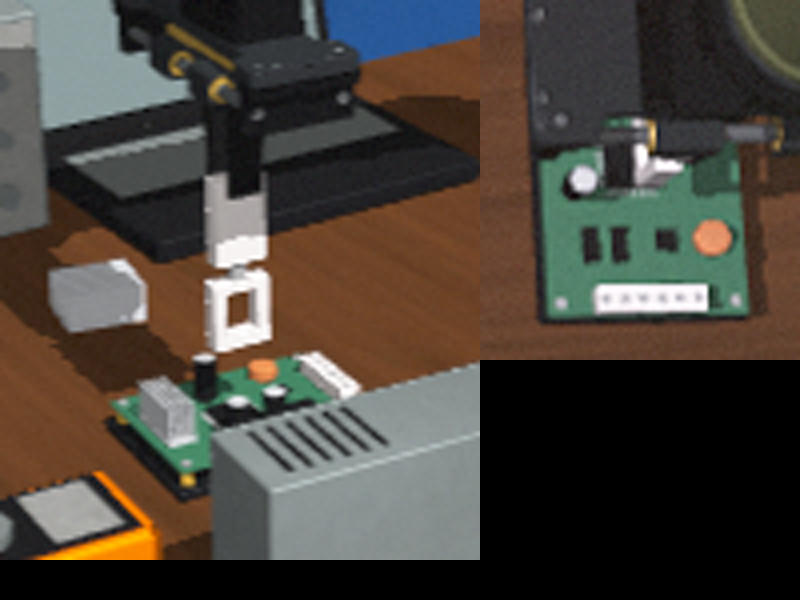

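```bash
python3 -c "
from h import *
p=np.array([.5089,-.2143,.1614]);a=np.radians(-3.7);Q=np.array([[np.cos(a),-np.sin(a)],[np.sin(a),np.cos(a)]])
for h in(.079,.081,.083):
  for zz in (0,.048):
    c=np.array([[*(p[:2]+Q@v),p[2]-h+zz] for v in([.02,-.007],[.02,.007],[-.02,.007])])
    print(h,zz,((proj('scene',c)+.5-[240,110])*4-.5).round(1).tolist())
g=np.array([[*(p[:2]+Q@v),p[2]-.081+.12] for v in([.02,-.007],[.02,.007])])
M=cv2.Rodrigues(np.array(calibration('scene')['rvec']))[0];print('cam',(-M.T@np.array(calibration('scene')['tvec'])).round(2))
print('mm/px per axis',[ (proj('scene',[.509+d[0],-.214+d[1],.08+d[2]])-proj('scene',[.509,-.214,.08])).round(2).tolist() for d in([.01,0,0],[0,.01,0],[0,0,.01])])"
```

```text
0.079 0 [[202.8, 340.4], [212.6, 348.8], [266.1, 335.4]]
0.079 0.048 [[201.1, 274.3], [211.0, 282.3], [265.5, 269.5]]
0.081 0 [[202.9, 343.2], [212.7, 351.6], [266.1, 338.1]]
0.081 0.048 [[201.2, 277.1], [211.1, 285.2], [265.5, 272.3]]
0.083 0 [[203.0, 345.9], [212.7, 354.3], [266.2, 340.8]]
0.083 0.048 [[201.3, 279.9], [211.2, 288.0], [265.5, 275.1]]
cam [1.2  0.92 0.75]
mm/px per axis [[[-3.22, 0.93]], [[1.99, 1.43]], [[-0.06, -3.39]]]
```

```bash
python3 -c "
import cv2
s=cv2.imread('pics/s4r.png')
cv2.imwrite('pics/p5.png',cv2.resize(s[165:203,285:315],None,fx=15,fy=15,interpolation=cv2.INTER_CUBIC))"
```

```text
(no output)
```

View pics/p5.png

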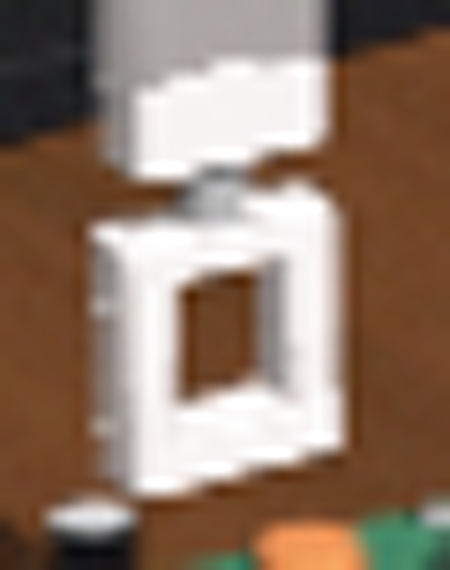

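The probe is upright. Foot corners in full-image pixels are about (293.4,197.5) and (307.5,194.3), so the underside is about 81 mm below the TCP and sits about 2.5 mm towards -x of it, which agrees with the grasp position. Target TCP is (0.510, -0.217, 0.1135).

play_rows --targets '[{"claw": 1, "linear": [0.3, 0.04, 0.12], "rotation": [0.002, 0, -0.002]}, {"claw": 1, "linear": [0.3, 0, 0], "rotation": [0, 0, 0]}, {"claw": 1, "linear": [0.3, 0, 0], "rotation": [0, 0, 0]}, {"claw": 1, "linear": [0.2, 0, 0], "rotation": [0, 0, 0]}, {"claw": 1, "linear": [0, 0, 0], "rotation": [0, 0, 0]}, {"claw": 1, "linear": [0, 0, 0], "rotation": [0, 0, 0]}]'

```text
time: 10.27
position: [0.5106, -0.2177, 0.1324]
tool_rot: [1.259, 1.175, -1.258]
ft_force: [1.0, -0.3, -1.1]
grip_width: 0.181
```

```bash
python3 -c "
from h import *
st([.51,-.2172,.1135]);rot(-3.85)"
```

```text
t 10.27 p [ 0.5106 -0.2177  0.1324] yaw -3.88 tilt 0.07 toolx [ 1.1e-03 -3.0e-04 -1.0e+00] g 0.181 F [ 1.03 -0.32 -1.15]
q [ 0.71  0.18 -0.39  1.76  0.07  1.21 -1.34]
shares [ 0.755 -0.026 -0.019]
rot shares [-0.0003  0.0001 -0.0007]
```

play_rows --targets '[{"claw": 1, "linear": [0.25, -0.02, -0.02], "rotation": [0, 0, 0]}, {"claw": 1, "linear": [0.2, 0, 0], "rotation": [0, 0, 0]}, {"claw": 1, "linear": [0.15, 0, 0], "rotation": [0, 0, 0]}, {"claw": 1, "linear": [0, 0, 0], "rotation": [0, 0, 0]}, {"claw": 1, "linear": [0, 0, 0], "rotation": [0, 0, 0]}]'

```text
time: 10.68
position: [0.5101, -0.217, 0.1158]
tool_rot: [1.259, 1.176, -1.258]
ft_force: [0.3, 0.2, -0.9]
grip_width: 0.177
```

```bash
python3 -c "
from h import *
st([.51,-.2172,.1135]);rot(-3.85)"
```

```text
t 10.68 p [ 0.5101 -0.217   0.1158] yaw -3.87 tilt 0.06 toolx [ 1.1e-03 -2.0e-04 -1.0e+00] g 0.177 F [ 0.27  0.2  -0.86]
q [ 0.7   0.19 -0.39  1.78  0.08  1.18 -1.35]
shares [ 0.09  -0.002  0.008]
rot shares [-0.0003  0.0001 -0.0007]
```

play_rows --targets '[{"claw": 1, "linear": [0.08, 0, 0], "rotation": [0, 0, 0]}, {"claw": 1, "linear": [0, 0, 0], "rotation": [0, 0, 0]}]'

```text
time: 10.85
position: [0.5102, -0.2171, 0.1137]
tool_rot: [1.259, 1.175, -1.258]
ft_force: [-1.2, 0.5, -1.0]
grip_width: 0.177
```

```bash
python3 -c "
from h import *
s=get_image('scene');t=get_image('top')
st([.51,-.2172,.1135]);rot(-3.85)
o=np.zeros((600,800,3),np.uint8)
o[:600,:480]=cv2.resize(s[160:235,270:330],None,fx=8,fy=8,interpolation=cv2.INTER_CUBIC)
o[:360,480:]=cv2.resize(t[230:290,390:443],(320,360),interpolation=cv2.INTER_CUBIC)
cv2.imwrite('pics/p6.png',o)
f=lambda P:((proj('scene',P)+.5-[270,160])*8-.5).round(0).tolist()
p=get_state()['position'];a=np.radians(-3.85);Q=np.array([[np.cos(a),-np.sin(a)],[np.sin(a),np.cos(a)]])
c=np.array([.5073,-.2172])
print('foot',f([[*(c+Q@v),.0325] for v in([.02,-.007],[.02,.007],[-.02,.007])]))
print('chip',f([[*(c+Q@v),.026] for v in([.015,-.015],[.015,.015],[-.015,.015],[-.015,-.015])]))"
```

```text
t 10.95 p [ 0.5104 -0.2172  0.1141] yaw -3.87 tilt 0.11 toolx [ 1.9e-03 -5.0e-04 -1.0e+00] g 0.18 F [ 0.34  0.03 -0.74]
q [ 0.7   0.2  -0.39  1.78  0.08  1.18 -1.35]
shares [ 0.025 -0.017  0.003]
rot shares [-0.0003  0.0003 -0.0012]
foot [[169.0, 410.0], [188.0, 427.0], [293.0, 399.0]]
chip [[172.0, 413.0], [213.0, 450.0], [292.0, 430.0], [250.0, 393.0]]
```

View pics/p6.png

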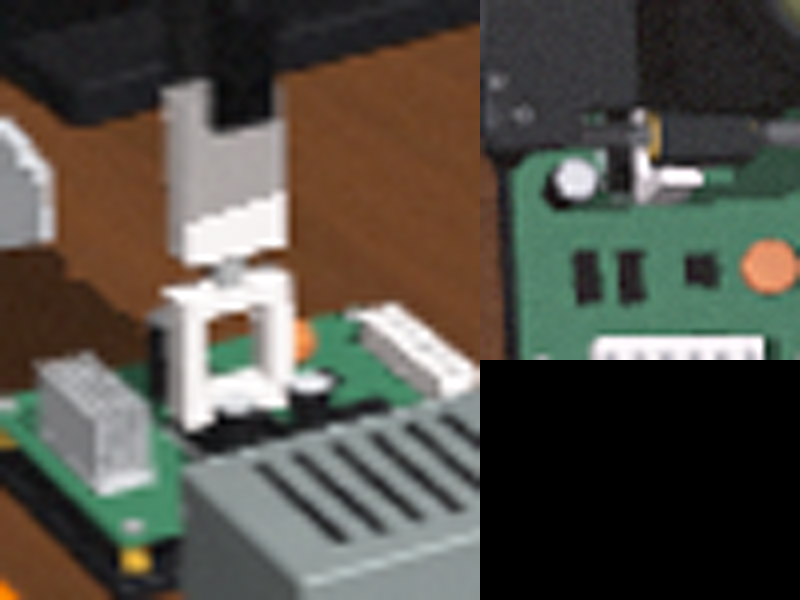

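The foot's near corners are at crop pixels (188,430) and (295,400), against (188,427) and (293,399) predicted for a foot centred 6.5 mm above the chip. That matches within about 1 mm and the board is clear, so I'm handing in.

```bash
python3 -c "
from h import *
st([.51,-.2172,.1135]);print(abs(get_state()['qd']).max());close_job()"
```

```text
t 10.95 p [ 0.5104 -0.2172  0.1141] yaw -3.87 tilt 0.11 toolx [ 1.9e-03 -5.0e-04 -1.0e+00] g 0.18 F [ 0.34  0.03 -0.74]
q [ 0.7   0.2  -0.39  1.78  0.08  1.18 -1.35]
shares [ 0.025 -0.017  0.003]
0.0024285569198061957
the job is handed in; nothing more can be done
```

I took the white flat-grip probe out of the stand, carried it over the supply and handed the job in with it held over the big chip. The job reported no verdict. It took 10.95 s of the 40 s allowed.

- **Carry:** the probe's underside was at about 0.185 m over the supply, against the 0.138 m needed.
- **Final pose:** the foot is about 5–7 mm above the chip and centred to within roughly 2–3 mm, limited by camera calibration. The tool's yaw is within about 0.1° of the board angle I measured, and its tilt is about 0.1°.
- **Holding still:** grip opening is about 16 mm at 30 N, and joint speeds are under 0.003 rad/s. The wrist force stayed under about 2 N at every reading.
- **Where checks disagreed:** the last picture put the foot about 1 mm lower than predicted. The chip was partly hidden in it, so the centring rests on the first top view plus the probe's offset from the gripper, about 2.5 mm, read from the grasp and one side view.
- **Not checked at the end:** I last saw the round probe in its well just after the lift. I did not check the bystanders again; the path stayed clear of them.

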